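# Check a bedside-lamp return spring on the tester and sort it

### The job

Stand the lamp-arm return spring on the tester, collar down over the spigot, press its cap straight down with 12 newtons (never as much as 20) and hold that for a second while you compare the top of the cap with the upper edge of the tester's reference pointer. If the cap stays above the pointer the spring is good: stand it upright in the square wooden tray; if it sinks below the pointer it is tired: stand it upright in the round steel tin. Do not shift the pointer, and leave the other things where they are.

Things in the scene. Friction and masses are not known exactly. Their poses are not given: they have to be found in the camera images.
- spring: the loose return spring, steel, standing upright, 72 mm tall unloaded, about 85 g. Foot collar: 36 mm outside, 14 mm high, 23 mm bore open from below; above it open coils 32 mm wide; on top a solid cap, 36 mm diameter, 12 mm high (60 to 72 mm above the foot), by which it can be gripped and lifted. Origin: centre of the underside, z up along its axis
- spring_cap (a joint): how far the cap is pressed towards the collar, m: 0 free, growing as it is compressed, solid at 0.026 (more than 20 N). A linear spring with little friction, somewhere between 0.5 and 1.2 N per mm, not known more exactly beforehand
- spring_top (a point): centre of the cap's flat top; it moves down with the cap
- tester: the spring tester, fixed: dark steel base plate 110 mm (its x) by 150 mm (its y), 12 mm thick, a round steel spigot at y = -30 mm and a 14 mm square aluminium column at y = +52 mm, its top 98 mm above the table, which carries the reference pointer. Origin: centre of the plate's underside, z up; its yaw varies
- seat (a point): the plate's top (12 mm above the table) at the centre of the spigot, where the centre of the spring's foot must sit; axes as the tester's. The spigot is 20 mm in diameter and 10 mm high, tapering to 12 mm diameter over its top 4 mm
- mark (a joint): height setting of the reference pointer, m: 0 puts its upper edge 43 mm above the plate's top, growing upwards 1:1 to 0.027; stiff to move, not to be moved
- mark_tip (a point): the reference mark: upper edge at the free tip of the pointer, a steel blade 3 mm thick and 10 mm wide that reaches from the column along the tester's -y and ends 25 mm from the spigot's axis, 7 mm beside a seated spring's cap; compare its height with spring_top. Fingers on the tester's +x and -x sides of the spring clear it
- keep_tray: square wooden open tray for good springs, 120 x 120 mm, 25 mm high, walls 6 mm, fixed; origin at the centre of its underside
- keep_tray_in (a point): centre of the wooden tray's inner floor
- scrap_tin: round steel open tin for tired springs, 120 mm across the rim, 112 mm at the foot, 25 mm high, wall 3 mm, fixed; origin at the centre of its underside
- scrap_tin_in (a point): centre of the tin's inner floor, 4 mm above the table
- mug: white ceramic mug, 76 mm wide, 85 mm tall; bystander, not to be moved
- screw_jar: glass jar with dark lid, 52 mm wide, 55 mm tall; bystander, not to be moved
- driver: screwdriver with black handle, 190 mm long, lying; bystander, not to be moved
- remote: black remote control, 150 x 45 x 18 mm, lying; bystander, not to be moved
- spare_collar: loose bare steel ring, 40 mm wide, 12 mm high, not part of the job; bystander, not to be moved
- oil: small white bottle, 36 mm wide, 75 mm tall; bystander, not to be moved
- clock: wooden alarm clock, 45 x 90 x 70 mm; bystander, not to be moved
Not all that is in view belongs to the job. Of the things shaped like the keep_tray, the wooden one is meant. What is shaped like the spring but green is not meant.

How it is judged:
On the way, in this order (a step that is already met when the one before it is completed fails the run):
1. the spring stands seated on the tester plate over the spigot, not yet loaded (horizontal distance between spring and seat below 0.004 m and z of spring in the frame of seat below 0.003 m and angle between spring's own z axis and vertical below 0.08 rad and value of joint spring_cap below 0.0115 m), for 0.1 s.
2. seated on the tester, the spring is kept pressed for at least half a second with 12 N, give or take 2.5 N (its cap 11.8 to 18.2 mm down) (horizontal distance between spring and seat below 0.004 m and z of spring in the frame of seat below 0.003 m and angle between spring's own z axis and vertical below 0.08 rad and value of joint spring_cap between 0.0118 and 0.0182 m), for 0.5 s.
At the end, for the whole second after the job is handed in: the spring stands upright (within 7 degrees), at rest on the floor of the right container: the wooden tray if its cap at 12 N stayed above the pointer's upper edge, the steel tin if it sank below it (when the two are within 3.5 mm of each other either container counts) (angle between spring's own z axis and vertical below 0.12 rad and linear speed of spring below 0.02 m/s and ((value of joint mark below 0.0175 m and horizontal distance between spring and keep_tray_in below 0.055 m and z of spring in the frame of keep_tray_in below 0.005 m) or (value of joint mark above 0.0105 m and horizontal distance between spring and scrap_tin_in below 0.055 m and z of spring in the frame of scrap_tin_in below 0.005 m))); the robot touches nothing.
It fails at once if the tester plate is loaded through the spring with more than 20 N (contact force between spring and tester above 20 N).
It fails at once if the reference pointer is shifted by more than 3 mm (distance of mark_tip from where it was at the start of the episode above 0.003 m).
It fails at once if a bystander is moved by more than 20 mm (distance of any of mug, screw_jar, driver, remote, spare_collar, oil, clock from where it was at the start of the episode above 0.02 m).
It also fails if it takes over 58 s, if anything falls off the work surface, if the arm or the gripper's body presses on something with over 40 N, if the wrist force passes 120 N, or if a joint passes its speed limit or range.

### The arm

A 6-joint arm with a two-finger parallel gripper is mounted at the origin on the work surface. World frame = base frame: x ahead of the robot, y to its left, z up, the work surface at z = 0. Lengths are in m, angles in rad, forces in N, time in s.
With the tool pointing down it reaches from about 0.35 to 1 m from the base axis. Payload 7.1 kg.
Tool frame: the origin (TCP) lies between the finger pads; the fingertips stand 22 mm ahead of it and the grasp point (between the pads) lies 3 mm ahead of it; z points along the fingers, y is the line along which they close (so a half turn about z gives the same grasp; the last joint's range is limited). The gripper opens to 85 mm and grips with 20 to 120 N. Pads are 22 mm wide; open, the fingers measure 114 mm over their backs; the gripper's body (76 mm by 85 mm) begins 54 mm behind the grasp point. The pads swing forward as they close: fully open they stand 13 mm farther back than shut.
Start: joints at [-1.278, 0.423, 1.63, -0, 1.089, -0.019], TCP at [0.192, -0.595, 0.253] pointing down, gripper open.
Joint ranges: [-3, 3], [-0.9, 2.11], [0.09, 2.58], [-1.31, 4.45], [0.11, 2.69], [-2.54, 2.54]. Speed limits (rad/s): [2.39, 2.39, 3.01, 3.14, 3.14, 3.14].

### API

Orientations are given as a rotation vector (axis times angle).
In Python, from rig import manip gives the robot as it stands. The module is installed in compiled form; this text tells all that it offers. Calls block until the motion is done:
- manip.move_to(position, orientation): joint-space move of the TCP to a pose.
- manip.servo_line(position, orientation=None, rate=0.15): straight line of the TCP; orientation=None keeps the orientation; rate is the mean speed in m/s.
- manip.set_joints(angles): joint-space move.
- manip.command_gripper(opening, f_grip=None): finger opening in m; f_grip is the grip in N (None keeps the last); returns when the fingers have stopped.
- manip.hold(seconds).
- manip.solve_ik(position, orientation): joint angles nearest the present ones, or None.
- manip.camera(name): name is "scene" or "top" or "wrist"; returns a dict with "image" (400x640x3 uint8, red, green, blue), "fx", "fy", "cx", "cy" (pixels), "k1" (the pictures are not rectified: a ray, as slopes to the right and down, at radius r is drawn at 1 + k1 r^2 times it, then the intrinsics apply), "cam_to_world" (4x4, takes a point from camera to world coordinates); the wrist camera has in their place "mount" (4x4, takes a point from camera to tool coordinates, whose origin is the TCP and whose axes are the flange's). Camera axes: x right, y down, z forward; pixel columns grow to the right and rows downward; lengths in m; the calibration is good to about 2 mm. A picture is of the moment at which its call begins: read the wrist's pose just before it. There is no depth.
A pose or a line that the arm cannot do raises manip.IKError and nothing moves.
- manip.sign_off(): hands the job in; it is judged then, once.
Readings, each from a call of its own:
- manip.get_time(): time.
- manip.get_joint_positions(): joint angles.
- manip.get_joint_vel(): joint speeds.
- manip.get_tau(): joint torques, N m.
- manip.get_position(): TCP position.
- manip.get_ee_rot(): TCP orientation.
- manip.get_contact_force(): force on the tool from outside, world axes, zero at the start.
- manip.get_torque(): the same for the moment, N m.
- manip.get_width(): finger opening in m.
- manip.get_grip_force(): force on a finger pad.
Only numpy, scipy, OpenCV 4.12 (cv2) and the standard library are available. Lean on these libraries where they do the work, as an engineer would, in place of code of your own. Each camera call takes 0.05 s, during which the arm holds its last target. There are 200 camera calls.

## Working session

There is one attempt and no reset: what is moved stays moved. The work goes in short steps, each a Python script; the robot and the scene stay as the last script left them, time stands still between calls to the robot, and variables do not carry over. Pictures are saved under pics/ and viewed, at most 10 in all, crops included, and the job is handed in when it is done.

```bash
mkdir -p pics; cat > h.py <<'E'
import numpy as np, cv2
from scipy.spatial.transform import Rotation as R
from rig import manip
def snap(name,fn):
    T=None
    if name=="wrist":
        T=np.eye(4);T[:3,3]=manip.get_position();T[:3,:3]=R.from_rotvec(manip.get_ee_rot()).as_matrix()
    c=manip.camera(name)
    cv2.imwrite(f"pics/{fn}.png",c["image"][:,:,::-1])
    c["T"]=np.array(c["cam_to_world"]) if T is None else T@np.array(c["mount"])
    np.save(f"pics/{fn}.npy",{k:v for k,v in c.items()},allow_pickle=True)
    return c
def load(fn): return np.load(f"pics/{fn}.npy",allow_pickle=True).item()
def ray(c,u,v):
    d=np.array([(u-c["cx"])/c["fx"],(v-c["cy"])/c["fy"]]);s=d.copy()
    for _ in range(30): s=d/(1+c["k1"]*(s@s))
    return c["T"][:3,3], c["T"][:3,:3]@np.r_[s,1]
def onz(c,u,v,z):
    o,d=ray(c,u,v); return o+d*(z-o[2])/d[2]
def proj(c,p):
    q=c["T"][:3,:3].T@(np.asarray(p,float)-c["T"][:3,3]); s=q[:2]/q[2]; s=s*(1+c["k1"]*(s@s))
    return np.array([s[0]*c["fx"]+c["cx"],s[1]*c["fy"]+c["cy"]])
E
python3 - <<'E'
from h import *
for n in ("top","scene"):
    c=snap(n,n+"0"); print(n,c["fx"],c["cx"],c["cy"],c["k1"],np.round(c["T"],3).tolist())
print(manip.get_time(),manip.get_ee_rot())
E
```

```text
top 466.7689890499951 316.2609597348625 201.20776221417364 -0.13351683555697394 [[0.005, -0.988, 0.157, 0.282], [-1.0, -0.009, -0.027, 0.084], [0.028, -0.156, -0.987, 1.328], [0.0, 0.0, 0.0, 1.0]]
scene 444.7650646744232 319.91716217746 202.15156799961966 0.008971870118634866 [[-0.586, 0.634, -0.505, 1.079], [0.81, 0.454, -0.37, 0.481], [-0.005, -0.626, -0.78, 0.989], [0.0, 0.0, 0.0, 1.0]]
0.1 [-3.10213007e+00 -4.87663445e-01  3.23087443e-04]
```

View pics/top0.png

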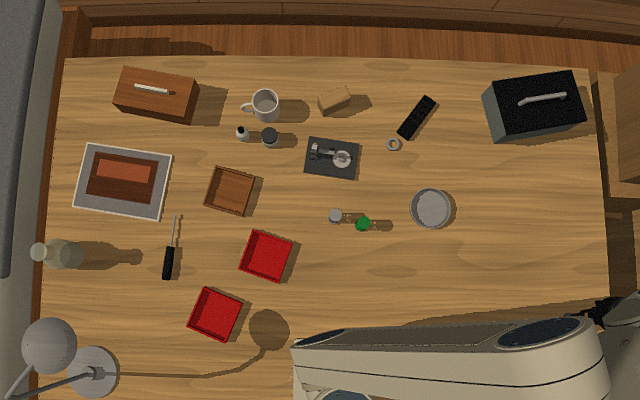

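View pics/scene0.png

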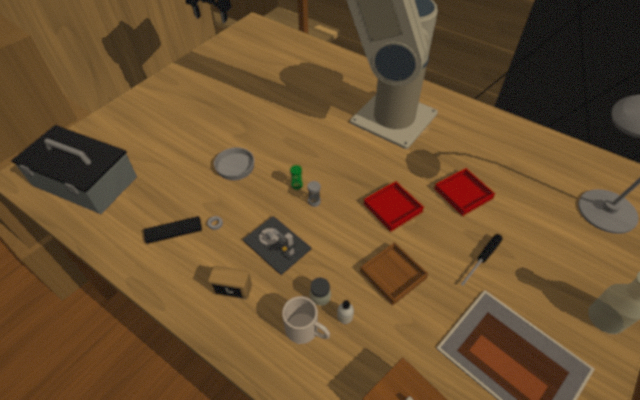

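The top view shows the spring's cap near (335,215), the green decoy at (363,223), the tester near (332,157), the wooden tray at (230,190) and the tin at (431,208). I'll zoom in on both views.

```bash
python3 - <<'E'
from h import *
a=cv2.imread("pics/top0.png")[125:245,295:395]; b=cv2.imread("pics/scene0.png")[155:275,235:335]
cv2.imwrite("pics/z0.png",np.hstack([cv2.resize(x,None,fx=4,fy=4,interpolation=cv2.INTER_CUBIC) for x in(a,b)]))
c=load("top0")
for n,u,v,z in [("cap",335,215,.072),("green",363,223,.072),("plate",332,157,.012),("tray",230,190,.01),("tin",431,208,.025)]: print(n,onz(c,u,v,z).round(3))
E
```

```text
cap [ 0.443 -0.001  0.072]
green [ 0.422 -0.078  0.072]
plate [0.621 0.003 0.012]
tray [0.521 0.296 0.01 ]
tin [ 0.472 -0.28   0.025]
```

View pics/z0.png

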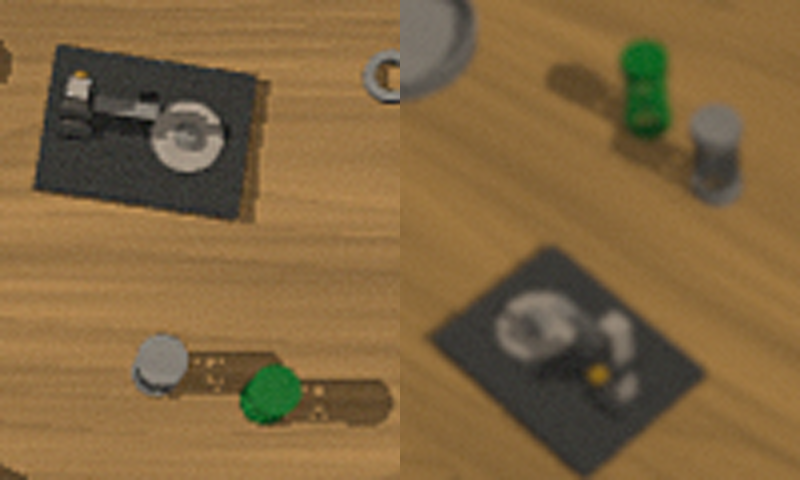

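```bash
cat >> h.py <<'E'
def down(yaw_y):  # tool z down, tool y along world heading yaw_y
    y=np.array([np.cos(yaw_y),np.sin(yaw_y),0]);z=np.array([0,0,-1.]);x=np.cross(y,z)
    return R.from_matrix(np.c_[x,y,z]).as_rotvec()
E
python3 - <<'E'
from h import *
c=load("top0")
P=np.array([onz(c,295+u/4,125+v/4,.012) for u,v in [(57,45),(257,74),(239,220),(36,190)]])
print(P.round(4), P.mean(0).round(4),[np.linalg.norm(P[i]-P[i-1]).round(4) for i in range(4)])
ty=(P[0]+P[3]-P[1]-P[2])[:2]; th=np.arctan2(ty[1],ty[0]); print("heading of tester y",th,"x",th-np.pi/2)
ctr=P.mean(0)[:2]; e=np.array([np.cos(th),np.sin(th)]); print("seat",ctr-.03*e, "disc",onz(c,295+188/4,125+135/4,.012))
print("cap",onz(c,295+161/4,125+360/4,.072))
for a in (th-np.pi/2,th+np.pi/2):
  for p in ([.443,0,.2],[.61,-.02,.2],[.521,.296,.2],[.472,-.28,.2]): 
    q=manip.solve_ik(p,down(a)); print(a,None if q is None else np.round(q,2))
w=manip.camera("wrist"); print(np.round(w["mount"],3).tolist(),w["fx"],w["k1"])
E
```

```text
[[ 0.6826  0.0695  0.012 ]
 [ 0.6626 -0.0771  0.012 ]
 [ 0.5533 -0.0628  0.012 ]
 [ 0.5737  0.0839  0.012 ]] [0.618  0.0034 0.012 ] [np.float64(0.1098), np.float64(0.148), np.float64(0.1103), np.float64(0.148)]
heading of tester y 1.4337957743366432 x -0.13700055245825338
seat [ 0.61394999 -0.02633879] disc [ 0.6158935  -0.02615629  0.012     ]
cap [ 0.44327732 -0.00205142  0.072     ]
-0.13700055245825338 [-0.03  0.24  2.06  0.    0.84  0.11]
-0.13700055245825338 [-0.05  0.47  1.7   0.    0.97  0.08]
-0.13700055245825338 [0.5  0.45 1.73 0.   0.96 0.63]
-0.13700055245825338 [-0.56  0.38  1.84  0.    0.92 -0.42]
3.0045921011315397 None
3.0045921011315397 None
3.0045921011315397 [ 0.5   0.45  1.73  0.    0.96 -2.51]
3.0045921011315397 None
[[-0.001, -0.953, -0.301, 0.076], [1.0, -0.001, 0.0, 0.001], [-0.0, -0.301, 0.953, -0.12], [0.0, 0.0, 0.0, 1.0]] 338.92486649891106 -0.009479204533113104
```

```bash
python3 - <<'E'
from h import *
th=1.4338;e=np.array([np.cos(th),np.sin(th),0])
M=np.array(manip.camera("wrist")["mount"])
seat=np.array([.6145,-.0263,.012]); tip=seat+.025*e+[0,0,.055]
def look(az,el,d):
    f=-np.array([np.cos(el)*np.cos(az),np.cos(el)*np.sin(az),np.sin(el)])
    r=np.cross(f,[0,0,1]);r/=np.linalg.norm(r)
    T=np.eye(4);T[:3,:3]=np.c_[r,np.cross(f,r),f];T[:3,3]=tip-d*f
    return T@np.linalg.inv(M)
manip.move_to([.443,-.0,.24],down(th-np.pi/2)); snap("wrist","w_spring")
manip.move_to([seat[0],seat[1],.24],down(th-np.pi/2)); snap("wrist","w_test")
print(manip.get_time())
for el in (.5,.65,.8,1.):
  for az in np.deg2rad(range(-180,180,30)):
    T=look(az,el,.24); r=R.from_matrix(T[:3,:3]).as_rotvec()
    q=manip.solve_ik(T[:3,3],r)
    if q is not None: print(el,round(np.rad2deg(az)),T[:3,3].round(3),T[:3,2].round(2),np.round(q,2))
E
python3 - <<'E'
import cv2,numpy as np
cv2.imwrite("pics/w01.png",cv2.resize(np.vstack([cv2.imread(f"pics/{n}.png") for n in("w_spring","w_test")]),(480,600),interpolation=cv2.INTER_AREA))
E
```

```text
3.325
0.5 -180 [ 0.511 -0.     0.084] [ 0.98  0.   -0.19] [-0.05  1.15  2.43  3.09  1.82 -1.59]
0.5 -150 [ 0.524 -0.054  0.084] [ 0.85  0.49 -0.19] [-0.62  1.01  2.24  2.01  1.43 -1.68]
0.5 -120 [ 0.563 -0.094  0.084] [ 0.49  0.85 -0.19] [-0.68  0.99  1.85  1.36  1.43 -1.27]
0.5 -90 [ 0.617 -0.109  0.084] [-0.    0.98 -0.19] [-0.57  1.09  1.41  0.99  1.73 -1.04]
0.5 -60 [ 0.671 -0.095  0.084] [-0.49  0.85 -0.19] [-0.4   1.25  0.97  0.75  2.11 -0.98]
0.5 -30 [ 0.71  -0.056  0.084] [-0.85  0.49 -0.19] [-0.21  1.4   0.58  0.49  2.46 -1.11]
0.5 0 [ 0.725 -0.003  0.084] [-0.98 -0.   -0.19] [-0.01  1.49  0.4  -0.03  2.64 -1.6 ]
0.5 30 [0.711 0.051 0.084] [-0.85 -0.49 -0.19] [ 0.18  1.4   0.58 -0.54  2.44 -2.07]
0.5 60 [0.672 0.091 0.084] [-0.49 -0.85 -0.19] [ 0.37  1.25  0.97 -0.78  2.09 -2.18]
0.5 90 [0.619 0.106 0.084] [ 0.   -0.98 -0.19] [ 0.53  1.09  1.41 -1.02  1.71 -2.12]
0.5 150 [0.525 0.053 0.084] [ 0.85 -0.49 -0.19] [ 0.55  1.01  2.24  4.2   1.43 -1.47]
0.65 -180 [ 0.514 -0.     0.1  ] [ 0.94  0.   -0.34] [-0.05  0.95  2.47  3.09  1.5  -1.59]
0.65 -150 [ 0.528 -0.052  0.1  ] [ 0.8
[... 2248 characters left out ...]
6 -0.87]
1.0 -60 [ 0.66  -0.077  0.133] [-0.38  0.67 -0.64] [-0.34  0.93  1.23  0.52  1.7  -1.  ]
1.0 -30 [ 0.692 -0.045  0.133] [-0.67  0.38 -0.64] [-0.19  1.05  0.97  0.28  1.95 -1.24]
1.0 0 [ 0.704 -0.003  0.133] [-0.77 -0.   -0.64] [-0.02  1.1   0.87 -0.01  2.05 -1.59]
1.0 30 [0.693 0.041 0.133] [-0.67 -0.38 -0.64] [ 0.15  1.05  0.97 -0.3   1.95 -1.93]
1.0 60 [0.662 0.072 0.133] [-0.38 -0.67 -0.64] [ 0.31  0.93  1.23 -0.55  1.68 -2.17]
1.0 90 [0.619 0.085 0.133] [ 0.   -0.77 -0.64] [ 0.43  0.79  1.57 -0.8   1.34 -2.29]
1.0 120 [0.576 0.074 0.133] [ 0.38 -0.67 -0.64] [ 0.48  0.65  1.93 -1.18  0.98 -2.28]
1.0 150 [0.544 0.042 0.133] [ 0.67 -0.38 -0.64] [ 0.37  0.55  2.24  4.34  0.7  -2.  ]
```

View pics/w01.png

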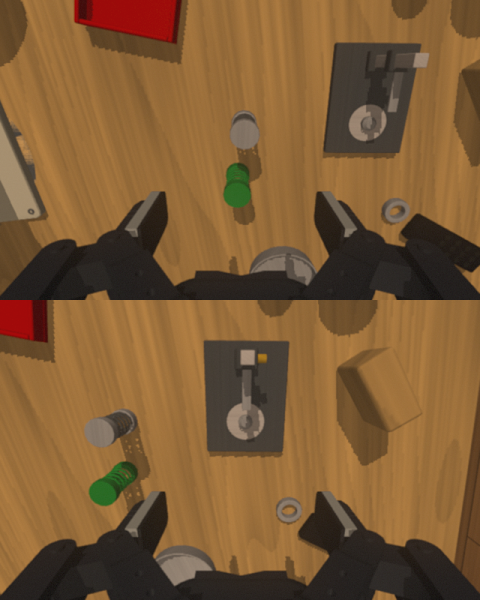

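Spring cap at full-res pixel (≈325,173) in the first view; spigot (≈328,163), pointer and column are clear in the second. Now I'll take oblique views of the pointer.

```bash
python3 - <<'E'
from h import *
th=1.4338;e=np.array([np.cos(th),np.sin(th),0])
M=np.array(manip.camera("wrist")["mount"])
seat=np.array([.6145,-.0263,.012]); tip=seat+.025*e+[0,0,.055]
def look(az,el,d):
    f=-np.array([np.cos(el)*np.cos(az),np.cos(el)*np.sin(az),np.sin(el)])
    r=np.cross(f,[0,0,1]);r/=np.linalg.norm(r)
    T=np.eye(4);T[:3,:3]=np.c_[r,np.cross(f,r),f];T[:3,3]=tip-d*f
    T=T@np.linalg.inv(M); return T[:3,3],R.from_matrix(T[:3,:3]).as_rotvec()
for i,az in enumerate((-120,-65)):
    a=np.deg2rad(az); manip.move_to(*look(a,.7,.33)); manip.servo_line(look(a,.7,.26)[0]); snap("wrist",f"ob{i}"); manip.servo_line(look(a,.7,.33)[0])
print(manip.get_time())
a,b=[cv2.imread(f"pics/ob{i}.png")[80:320,120:520] for i in (0,1)]
cv2.imwrite("pics/ob.png",np.vstack([cv2.resize(x,(500,300)) for x in(a,b)]))
E
```

```text
7.9333
```

View pics/ob.png

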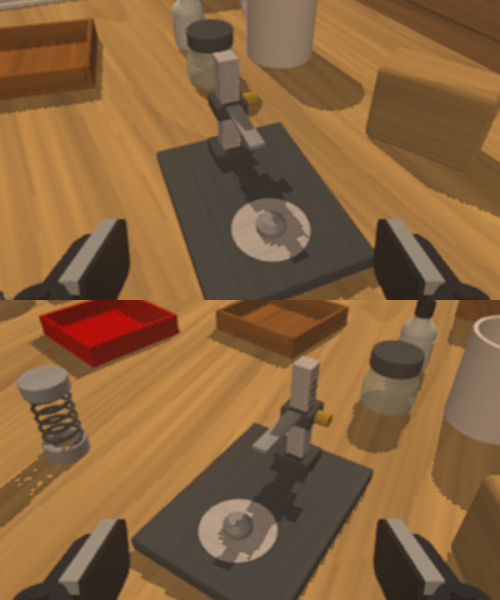

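```bash
python3 - <<'E'
import cv2,numpy as np
a=cv2.imread("pics/ob0.png")[150:210,280:350];b=cv2.imread("pics/ob1.png")[150:210,310:380]
z=[cv2.resize(x,None,fx=5.5,fy=5.5,interpolation=cv2.INTER_CUBIC) for x in(a,b)]
cv2.imwrite("pics/obz.png",np.hstack(z))
E
```

```text
(no output)
```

View pics/obz.png

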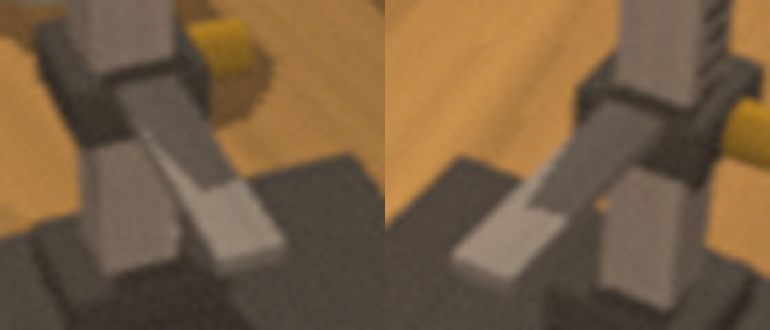

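```bash
python3 - <<'E'
from h import *
c0,c1,t,s,top=[load(n) for n in("ob0","ob1","w_test","w_spring","top0")]
def tri(L):
    A=np.zeros((3,3));b=np.zeros(3)
    for c,u,v in L:
        o,d=ray(c,u,v);d/=np.linalg.norm(d);P=np.eye(3)-np.outer(d,d);A+=P;b+=P@o
    x=np.linalg.solve(A,b);return x.round(4),[ (proj(c,x)-[u,v]).round(1).tolist() for c,u,v in L]
print("tip",tri([(c0,325.3,195.1),(c1,326.9,198.5)]))
for n,c,u,v in [("ob0 disc",c0,336.8,264),("ob1 disc",c1,310.4,264),("wt disc",t,328,161.5)]: print(n,onz(c,u,v,.012).round(4))
for c,L in ((c0,[(245.6,204),(343.2,179.2)]),(c1,[(227.2,272.8),(417.6,216.8),(326.4,179.2)]),(t,[(273.3,54.7),(386.7,54.7),(381.3,202.7),(277.3,201.3)])):
    print("corners",[onz(c,u,v,.012).round(4)[:2].tolist() for u,v in L])
# tip height with the known horizontal position
# cap by segmentation: grey pixels near expected location
for n,c,z in (("w_spring",s,.072),):
    im=c["image"].astype(int); hsv=cv2.cvtColor(c["image"],cv2.COLOR_RGB2HSV)
    m=((hsv[...,1]<60)&(hsv[...,2]>70)).astype(np.uint8); k,l,st,ce=cv2.connectedComponentsWithStats(m)
    for i in range(1,k):
        if abs(ce[i][0]-325)<30 and abs(ce[i][1]-172)<40 and st[i][4]>100: print("cap seg",st[i],ce[i],onz(c,*ce[i],z).round(4))
print(proj(s,[.443,-.002,.072]), proj(s,[.443,.016,.072]),proj(s,[.443,-.02,.072]),proj(s,[.461,-.002,.072]),proj(s,[.425,-.002,.072]))
a=s["image"][130:210,280:370,::-1]; a=cv2.resize(a,None,fx=5,fy=5,interpolation=cv2.INTER_CUBIC)
tz=t["image"][100:200,270:390,::-1]; tz=cv2.resize(tz,None,fx=4,fy=4,interpolation=cv2.INTER_CUBIC)
b=np.zeros((400,930,3),np.uint8); b[:,:450]=a; b[:,450:]=tz; cv2.imwrite("pics/capz.png",b[:,:800])
E
```

```text
tip (array([ 0.6224, -0.0015,  0.0642]), [[0.1, 0.2], [0.1, -0.2]])
ob0 disc [ 0.6179 -0.0286  0.012 ]
ob1 disc [ 0.6198 -0.0275  0.012 ]
wt disc [ 0.6198 -0.0264  0.012 ]
corners [[0.5789, 0.0789], [0.6843, 0.0646]]
corners [[0.5631, -0.0637], [0.6875, 0.0656], [0.585, 0.0822]]
corners [[0.5819, 0.0837], [0.6889, 0.0688], [0.6711, -0.0794], [0.5596, -0.0624]]
cap seg [309 159  20  24 141] [319.46808511 169.9858156 ] [0.4428 0.0058 0.072 ]
cap seg [324 171  21  27 112] [336.44642857 183.71428571] [ 0.4559 -0.0086  0.072 ]
[320.98160684 178.50134092] [318.09867585 158.55704125] [323.76264664 197.74175056] [341.29177148 175.75497225] [300.77273384 181.23504934]
```

View pics/capz.png

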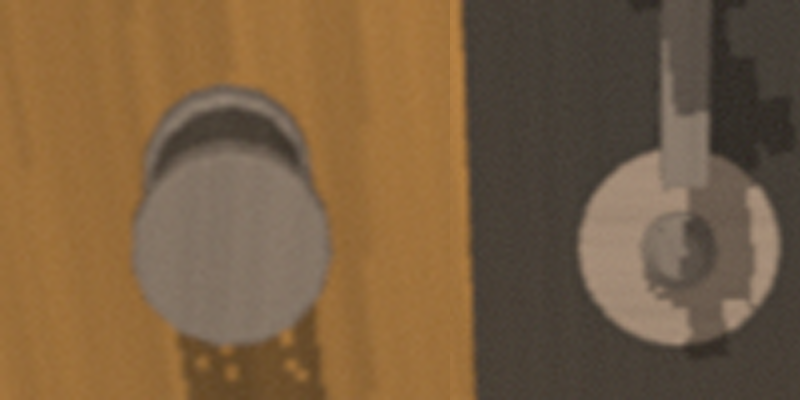

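The pointer's upper edge is at z≈0.064 m, 52 mm above the plate (mark ≈ 9 mm). Next is the cap: its circle centre in the wrist view is (325.8,178.8), and the spigot disc is at (326.9,161.4). I'll grasp the spring.

```bash
python3 - <<'E'
from h import *
s,t=load("w_spring"),load("w_test")
cap=onz(s,325.8,178.8,.072); disc=onz(t,326.9,161.4,.012); print(cap.round(4),disc.round(4))
a=1.435-np.pi/2; o=down(a)
p=(cap[:2]*.6+np.array([.4433,-.0021])*.4); print(p)
manip.command_gripper(.07,40)
manip.move_to([*p,.15],o); snap("wrist","pre")
manip.servo_line([*p,.067],o,rate=.1)
print("F before",manip.get_contact_force()); manip.command_gripper(.02,40)
print(manip.get_width(),manip.get_grip_force(),manip.get_contact_force())
manip.servo_line([*p,.09],o,rate=.1); print(manip.get_contact_force())
manip.servo_line([*p,.17],o,rate=.15); snap("wrist","held"); print(manip.get_position(),manip.get_width(),manip.get_contact_force(),manip.get_time())
x=np.hstack([cv2.imread(f"pics/{n}.png")[:,120:520] for n in("pre","held")]); cv2.imwrite("pics/ph.png",x)
E
```

```text
[ 0.4472 -0.0029  0.072 ] [ 0.6187 -0.0261  0.012 ]
[ 0.44561741 -0.00255409]
F before [-0.73267441 -0.62209839 -0.33659676]
0.03439988494025908 39.67472970485687 [0.69303626 0.05295064 0.86222625]
[ 0.33080567  0.16903295 -0.75276488]
[ 0.44481912 -0.00252848  0.16901285] 0.034659377086344575 [-0.25047567 -0.38609625 -1.25540468] 12.0
```

View pics/ph.png

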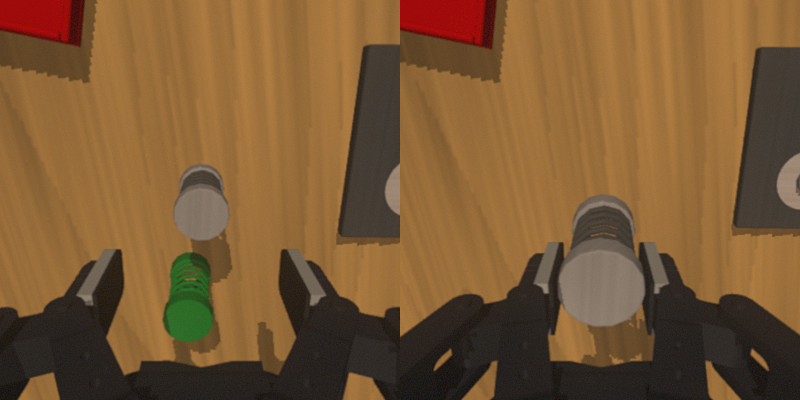

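```bash
python3 - <<'E'
from h import *
h,t,pre=load("held"),load("w_test"),load("pre")
Tt=np.array([0.44481912,-0.00252848]); a=1.435-np.pi/2
ty=np.array([np.cos(a),np.sin(a)]); tx=np.array([-ty[1],ty[0]])
c=onz(h,321.5,282,.175)[:2]; d=c-Tt; print("held cap",c,"tool x,y",d@tx,d@ty)
im=h["image"]; 
c=onz(pre,200.5+120,212.5,.072)[:2]; print("pre cap",c,"rel (.4456,-.0026) tool",(c-[.4448,-.0026])@tx,(c-[.4448,-.0026])@ty)
print("rotation of tool", R.from_rotvec(manip.get_ee_rot()).as_matrix().round(3))
E
```

```text
held cap [0.44568289 0.00109132] tool x,y 0.003703410012472867 0.00036577443129583474
pre cap [ 0.4470296  -0.00208896] rel (.4456,-.0026) tool 0.0008081756906576944 0.0021398918225222626
rotation of tool [[ 0.135  0.991 -0.002]
 [ 0.991 -0.135  0.   ]
 [-0.    -0.002 -1.   ]]
```

```bash
cat >> h.py <<'E'
A=1.435-np.pi/2; O=down(A)
def goto(x,y,z,rate=.1,tol=.0004):
    """line with correction of the steady offset"""
    c=np.array([x,y,z],float); g=c.copy()
    manip.servo_line(g,O,rate=rate)
    for _ in range(2):
        manip.hold(.1); e=c-np.array(manip.get_position())
        if np.linalg.norm(e)<tol: break
        g=g+e; manip.servo_line(g,O,rate=.02)
    return g
E
python3 - <<'E'
from h import *
s=np.array([.618,-.0263])
manip.move_to([*s,.18],O)
g=goto(*s,.118); print(g,manip.get_position(),manip.get_contact_force())
c=snap("wrist","hov"); snap("scene","hovs"); print(manip.get_time())
a=c["image"][100:400,170:470,::-1]
s2=cv2.imread("pics/hovs.png")[190:290,220:320]
cv2.imwrite("pics/hovz.png",np.hstack([cv2.resize(a,(400,400)),cv2.resize(s2,(400,400),interpolation=cv2.INTER_CUBIC)]))
E
```

```text
[ 0.61792882 -0.02629915  0.11779459] [ 0.61802858 -0.02629147  0.11786685] [-0.58969558 -0.0270288  -1.61211206]
14.3
```

View pics/hovz.png

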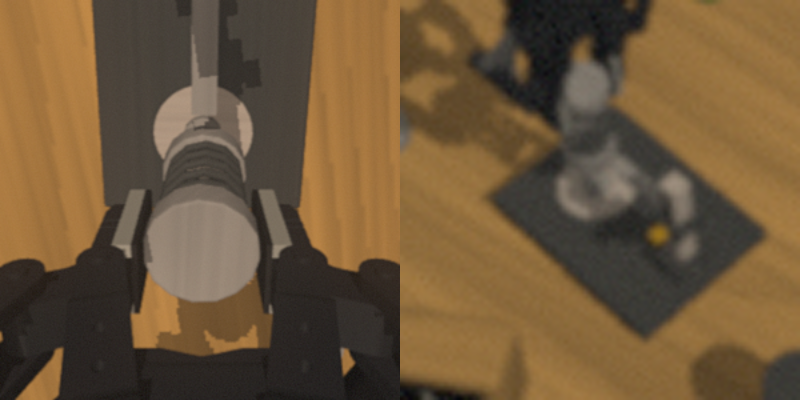

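```bash
python3 - <<'E'
from h import *
c=load("hov"); P=np.array([.61803,-.02629,.11787]); ty=np.array([np.cos(A),np.sin(A),0]); tx=np.array([-ty[1],ty[0],0])
d=onz(c,322.25,198,.012); print("disc",d.round(4),"rel tool x,y",(d-P)@tx,(d-P)@ty)
crop=lambda p:((proj(c,p)-[170,100])/.75).round(1)
for dx in (-.002,0,.002,.004):
    b=P+dx*tx; print(dx,"cap near/far",crop(b-.018*tx+[0,0,.006]),crop(b+.018*tx+[0,0,.006]),"collar far top",crop(b+.018*tx-[0,0,.052]),"far foot",crop(b+.018*tx-[0,0,.066]),
     "spigot top far/ctr",crop(P+dx*tx*0+[0,0,-.0959]))
print("tip",crop([.6224,-.0015,.0642]))
E
```

```text
disc [ 0.619  -0.0254  0.012 ] rel tool x,y 0.0010205978952331652 0.0008000346713600597
-0.002 cap near/far [201.8 311. ] [201.8 205.1] collar far top [201.6 137.4] far foot [201.5 126.7] spigot top far/ctr [201.5 138.8]
0 cap near/far [201.8 305.5] [201.8 198.6] collar far top [201.6 132.7] far foot [201.5 122.3] spigot top far/ctr [201.5 138.8]
0.002 cap near/far [201.8 300.1] [201.8 192.1] collar far top [201.6 127.9] far foot [201.5 117.9] spigot top far/ctr [201.5 138.8]
0.004 cap near/far [201.8 294.5] [201.8 185.6] collar far top [201.6 123.2] far foot [201.5 113.4] spigot top far/ctr [201.5 138.8]
tip [204.  114.4]
```

```bash
python3 - <<'E'
from h import *
im=load("hov")["image"]; 
for u in (312,322):
    p=im[170:335,u-1:u+2].mean(1); print(u,[f"{170+i}:{int(x.mean())}/{int(x[0]-x[2])}" for i,x in enumerate(p) if i<90 or i>140])
E
```

```text
312 ['170:144/43', '171:145/44', '172:146/43', '173:147/42', '174:147/42', '175:147/43', '176:147/44', '177:147/45', '178:145/44', '179:146/43', '180:145/43', '181:146/43', '182:146/43', '183:147/44', '184:144/43', '185:143/42', '186:146/42', '187:146/45', '188:144/45', '189:136/40', '190:125/36', '191:113/29', '192:112/27', '193:119/29', '194:125/30', '195:123/30', '196:111/26', '197:102/25', '198:103/23', '199:101/24', '200:105/25', '201:105/25', '202:111/26', '203:125/30', '204:136/30', '205:137/32', '206:134/32', '207:123/30', '208:89/20', '209:71/15', '210:72/14', '211:71/16', '212:64/13', '213:57/11', '214:61/13', '215:69/15', '216:73/15', '217:72/15', '218:67/13', '219:59/12', '220:58/12', '221:64/14', '222:70/15', '223:74/15', '224:72/14', '225:65/13', '226:67/16', '227:87/24', '228:71/18', '229:68/14', '230:73/14', '231:73/14', '232:70/13', '233:63/11', '234:58/12', '235:61/13', '236:63/12', '237:67/13', '238:74/16', '239:89/20', '240:103/25', '241:105/25', '242:103/24', '243:105/25', '244:103/24', '245:103/25', '246:104/25', '247:105/25', '248:105/25', '249:108/26', '250:11
[... 1316 characters left out ...]
 '233:76/19', '234:69/15', '235:68/15', '236:71/15', '237:77/15', '238:91/21', '239:101/25', '240:103/24', '241:105/24', '242:104/26', '243:104/25', '244:104/25', '245:103/25', '246:104/24', '247:104/25', '248:104/25', '249:109/25', '250:121/28', '251:133/31', '252:133/31', '253:129/31', '254:128/30', '255:128/31', '256:128/31', '257:128/31', '258:129/32', '259:129/30', '311:137/34', '312:138/35', '313:137/34', '314:138/33', '315:137/33', '316:138/34', '317:136/33', '318:138/34', '319:137/34', '320:137/35', '321:137/35', '322:138/34', '323:138/35', '324:137/34', '325:125/34', '326:101/43', '327:82/61', '328:79/65', '329:81/63', '330:80/65', '331:82/63', '332:82/64', '333:81/63', '334:80/64']
```

```bash
python3 - <<'E'
from h import *
s=np.array([.6188,-.0259])
f0=None
for z in (.112,.098,.092,.088,.085,.082,.080,.079,.078,.077,.076):
    manip.servo_line([*s,z],O,rate=.04); manip.hold(.1)
    f=np.array(manip.get_contact_force()); p=np.array(manip.get_position())
    if f0 is None: f0=f
    print(z,p.round(4),(f-f0).round(2))
    if (f-f0)[2]>5: break
print(manip.get_time()); snap("wrist","seat"); snap("scene","seats")
E
```

```text
0.112 [ 0.6187 -0.0259  0.1118] [0. 0. 0.]
0.098 [ 0.6189 -0.0259  0.098 ] [ 0.45 -1.01 -0.75]
0.092 [ 0.6188 -0.0259  0.0919] [-0.2  -0.99  0.2 ]
0.088 [ 0.6188 -0.0259  0.0879] [ 0.43 -0.63 -0.68]
0.085 [ 0.6188 -0.0259  0.085 ] [ 0.09  0.03 -0.68]
0.082 [ 0.6188 -0.0259  0.082 ] [ 0.17  0.68 -0.71]
0.08 [ 0.6189 -0.0259  0.0801] [ 0.34  0.52 -0.39]
0.079 [ 0.6189 -0.0259  0.0791] [ 0.24 -0.    1.84]
0.078 [ 0.6189 -0.0259  0.0781] [-0.25  0.24  2.36]
0.077 [ 0.6189 -0.0259  0.0771] [ 0.61 -0.36  2.83]
0.076 [ 0.619  -0.0259  0.0761] [0.61 0.17 3.58]
18.5
```

```bash
python3 - <<'E'
from h import *
s=np.array([.6188,-.0259])
manip.command_gripper(.02,70)
def fz(n=8):
    v=[]
    for _ in range(n): manip.hold(.03); v.append(manip.get_contact_force())
    return np.mean(v,0)
D=[]
for z in (.076,.073,.070,.067,.0655,.0645):
    manip.servo_line([*s,z],O,rate=.03); f=fz(); D.append((manip.get_position()[2],f[2])); print(z,manip.get_position()[2],f.round(2))
    if f[2]>11.5: break
D=np.array(D); print(np.polyfit(D[:,0],D[:,1],1),manip.get_time())
snap("wrist","press"); snap("scene","presss")
E
```

```text
0.076 0.07604247018427034 [1.31 0.32 3.34]
0.073 0.07320116538365105 [1.1  0.24 5.67]
0.07 0.0705244997189827 [0.73 0.47 7.58]
0.067 0.06779642947617197 [0.25 0.44 9.71]
0.0655 0.0664376347194516 [-0.12  0.52 10.85]
0.0645 0.06551208239201778 [-0.57  0.32 11.35]
[-764.47417002   61.53589913] 21.9167
```

```bash
python3 - <<'E'
from h import *
v=[]
for _ in range(10): manip.hold(.1); v.append(manip.get_contact_force()[2])
print(np.mean(v),manip.get_position(),manip.get_time())
c=snap("wrist","press2"); snap("scene","press2s")
a=c["image"][80:380,170:470,::-1]; b=cv2.imread("pics/press2s.png")[200:280,235:315]
cv2.imwrite("pics/pz.png",np.hstack([cv2.resize(a,(400,400)),cv2.resize(b,(400,400),interpolation=cv2.INTER_CUBIC)]))
E
```

```text
11.511459283029664 [ 0.61936529 -0.02590178  0.06551658] 23.0167
```

View pics/pz.png

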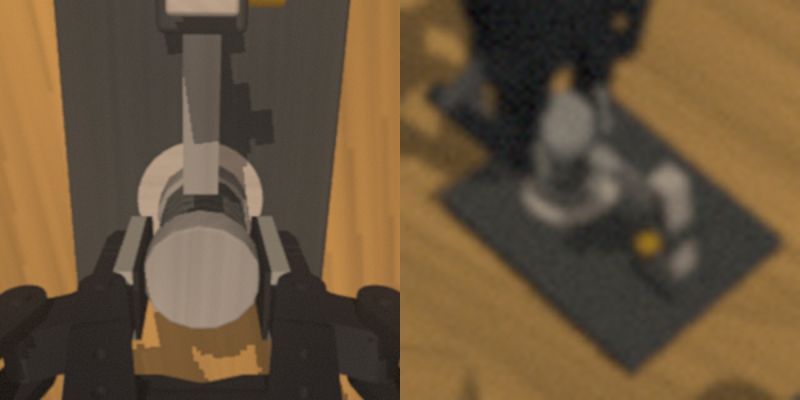

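```bash
python3 - <<'E'
from h import *
c=load("press2"); ty=np.array([np.cos(A),np.sin(A),0]); tx=np.array([-ty[1],ty[0],0])
S=np.array([.6192,-.0262,0])
crop=lambda p:((proj(c,p)-[170,80])/.75).round(1)
e=np.r_[np.cos(1.435),np.sin(1.435),0]
for z in (.055,.06,.064,.068,.072):
    t=S+.025*e; x=np.array([e[1],-e[0],0])
    print(z,"tip L/R",crop(t-.005*x+[0,0,z]),crop(t+.005*x+[0,0,z]),"cap near/far/L/R",crop(S-.018*tx+[0,0,z]),crop(S+.018*tx+[0,0,z]),crop(S-.018*ty+[0,0,z]),crop(S+.018*ty+[0,0,z]))
print("disc 30mm? L/R far",[crop(S+v+[0,0,.012]) for v in (-.03*ty,.03*ty,.03*tx)])
for u in (320,):
    p=c["image"][205:345,u-1:u+2].mean((1,2)); print([f"{205+i}:{int(x)}" for i,x in enumerate(p) if i<55 or i>105])
for u in (321,):
    for v in (215,):
        p=c["image"][v-1:v+2,295:345].mean((0,2)).astype(int);print(v,list(enumerate(p.tolist(),295)))
E
```

```text
0.055 tip L/R [185.1 181.5] [217.4 181.4] cap near/far/L/R [201.4 299.8] [201.3 202.2] [146.3 252.9] [256.4 252.7]
0.06 tip L/R [184.6 187.6] [218.  187.5] cap near/far/L/R [201.4 309.1] [201.3 208.9] [144.4 261. ] [258.2 260.9]
0.064 tip L/R [184.1 192.8] [218.5 192.7] cap near/far/L/R [201.4 317. ] [201.3 214.6] [142.9 267.9] [259.8 267.8]
0.068 tip L/R [183.6 198.3] [219.  198.2] cap near/far/L/R [201.4 325.4] [201.3 220.7] [141.3 275.2] [261.4 275.1]
0.072 tip L/R [183.1 204.1] [219.6 204.1] cap near/far/L/R [201.4 334.2] [201.3 227.1] [139.6 283. ] [263.2 282.8]
disc 30mm? L/R far [array([129.3, 199.9]), array([273. , 199.7]), array([201.1, 130.2])]
['205:134', '206:134', '207:134', '208:134', '209:134', '210:133', '211:135', '212:134', '213:135', '214:134', '215:135', '216:135', '217:134', '218:134', '219:135', '220:134', '221:135', '222:135', '223:136', '224:136', '225:114', '226:71', '227:50', '228:53', '229:49', '230:45', '231:46', '232:49', '233:53', '234:51', '235:47', '236:46', '237:66', '238:103', '239:110', '240:107', '241:108', '242:109', '243:111', '244:109', '245:108
[... 404 characters left out ...]
334:84', '335:84', '336:83', '337:84', '338:84', '339:85', '340:82', '341:84', '342:88', '343:98', '344:103']
215 [(295, 137), (296, 113), (297, 98), (298, 98), (299, 99), (300, 103), (301, 105), (302, 110), (303, 117), (304, 123), (305, 131), (306, 135), (307, 135), (308, 135), (309, 136), (310, 136), (311, 136), (312, 135), (313, 137), (314, 136), (315, 137), (316, 136), (317, 135), (318, 135), (319, 135), (320, 134), (321, 135), (322, 134), (323, 132), (324, 131), (325, 130), (326, 131), (327, 131), (328, 132), (329, 133), (330, 133), (331, 135), (332, 132), (333, 114), (334, 92), (335, 86), (336, 85), (337, 87), (338, 83), (339, 79), (340, 74), (341, 70), (342, 67), (343, 67), (344, 67)]
```

The last view shows the pressed spring seated on the disc, with the cap well beside the pointer. Geometrically the pointer tip edge (v≈225) gives z≈0.0645 and the cap edges (v 250–325) give z≈0.070. The cap stays about 5.5 mm above, so the spring is good and goes in the wooden tray.

```bash
python3 - <<'E'
from h import *
c=load("top0")
hsv=cv2.cvtColor(c["image"],cv2.COLOR_RGB2HSV)
g=np.array([onz(c,u,v,.025)[:2] for u,v in [(215,166),(256,178),(241,217),(204,204)]]); q=g.mean(0); print(g.round(3),q,[np.linalg.norm(g[i]-g[i-1]).round(3) for i in range(4)])
s=np.array([.6188,-.0259])
manip.servo_line([*s,.082],O,rate=.05); manip.servo_line([*s,.2],O,rate=.12)
v=[]
for _ in range(5): manip.hold(.03); v.append(manip.get_contact_force())
print("free",np.mean(v,0),manip.get_width())
manip.move_to([*q,.2],O); snap("wrist","tray"); print(manip.get_position(),manip.get_time())
t=load("tray")
# wooden rim: project expected rim corners for check with image colours
h2=cv2.cvtColor(t["image"],cv2.COLOR_RGB2HSV)
print(proj(t,[*q,.006]),[proj(t,[*p,.025]).round().tolist() for p in g])
cv2.imwrite("pics/t.png",t["image"][:,:,::-1])
E
```

```text
[[0.588 0.339]
 [0.554 0.22 ]
 [0.441 0.26 ]
 [0.477 0.366]] [0.51495795 0.29632876] [np.float64(0.114), np.float64(0.124), np.float64(0.119), np.float64(0.112)]
free [ 0.08161863 -0.12808484 -0.59860668] 0.03361176755301191
[0.51568633 0.2953093  0.20002887] 26.2417
[320.32344286 169.19266054] [[398.0, 114.0], [371.0, 245.0], [248.0, 222.0], [265.0, 100.0]]
```

```bash
python3 - <<'E'
from h import *
q=[.515,.296]
def fz(): 
    v=[]
    for _ in range(6): manip.hold(.03); v.append(manip.get_contact_force()[2])
    return np.mean(v)
manip.servo_line([*q,.084],O,rate=.1); f0=fz(); print(f0)
z=.084
while z>.066:
    z-=.0015; manip.servo_line([*q,z],O,rate=.03); f=fz(); print(round(z,4),round(f,2))
    if f-f0>1.6: break
manip.command_gripper(.055); manip.hold(.2)
manip.servo_line([*q,.2],O,rate=.1); manip.hold(.3); c=snap("wrist","placed"); snap("top","end"); print(manip.get_width(),manip.get_position(),manip.get_time())
p=[.515,.296]
for r in (0,.018): print(proj(c,[p[0],p[1]-r,.077]),proj(c,[p[0],p[1]+r,.077]))
a=c["image"]; u=int(proj(c,[*p,.077])[0]); print([f"{v}:{x}" for v,x in zip(range(120,300,3),a[120:300:3,u].astype(int).tolist())])
v=int(proj(c,[*p,.077])[1]); print([f"{w}:{x}" for w,x in zip(range(270,380,3),a[v,270:380:3].astype(int).tolist())])
E
```

```text
-0.6561291850545021
0.0825 -0.59
0.081 -0.65
0.0795 -0.68
0.078 -0.8
0.0765 -0.78
0.075 -1.31
0.0735 0.19
0.072 1.77
0.05533886182027168 [0.5149609  0.29598197 0.19983983] 33.725
[321.27042813 192.12063427] [321.27042813 192.12063427]
[324.46050757 214.32286487] [317.94245512 168.95906129]
['120:[92, 55, 24]', '123:[91, 55, 26]', '126:[90, 55, 24]', '129:[113, 66, 26]', '132:[134, 78, 39]', '135:[130, 75, 32]', '138:[132, 77, 31]', '141:[132, 77, 33]', '144:[131, 76, 34]', '147:[132, 77, 32]', '150:[133, 78, 34]', '153:[121, 93, 74]', '156:[145, 128, 113]', '159:[89, 78, 67]', '162:[77, 67, 58]', '165:[75, 64, 58]', '168:[108, 95, 84]', '171:[137, 120, 106]', '174:[138, 122, 105]', '177:[137, 121, 107]', '180:[137, 122, 106]', '183:[137, 121, 104]', '186:[136, 119, 106]', '189:[138, 121, 105]', '192:[139, 122, 107]', '195:[137, 120, 107]', '198:[136, 120, 105]', '201:[136, 119, 104]', '204:[140, 123, 106]', '207:[139, 122, 105]', '210:[141, 123, 107]', '213:[142, 124, 110]', '216:[100, 64, 43]', '219:[98, 60, 30]', '222:[76, 49, 30]', '225:[73, 46, 26]', '228:[76, 48, 28]', '231:[92,
[... 593 characters left out ...]
285:[139, 83, 38]', '288:[141, 80, 33]', '291:[144, 85, 36]', '294:[130, 74, 32]', '297:[125, 74, 31]', '300:[124, 99, 79]', '303:[140, 124, 108]', '306:[142, 124, 108]', '309:[139, 123, 106]', '312:[138, 122, 107]', '315:[136, 119, 105]', '318:[136, 121, 106]', '321:[139, 122, 107]', '324:[140, 123, 107]', '327:[138, 121, 108]', '330:[139, 123, 106]', '333:[144, 126, 109]', '336:[144, 126, 110]', '339:[142, 123, 110]', '342:[142, 126, 110]', '345:[135, 119, 104]', '348:[130, 75, 34]', '351:[132, 79, 35]', '354:[133, 77, 32]', '357:[132, 76, 37]', '360:[142, 83, 37]', '363:[142, 84, 39]', '366:[133, 79, 40]', '369:[125, 73, 33]', '372:[130, 75, 33]', '375:[123, 70, 32]', '378:[132, 76, 31]']
```

The cap disc is where an upright spring should show it (u 300–346, v 168–215), and the tray floor surrounds it on all sides. I'll hand the job in.

```bash
python3 -c "
from rig import manip
print(manip.sign_off(), manip.get_time())"
```

```text
the job is handed in; nothing more can be done
the job is handed in; nothing more can be done
```

The spring is good: under about 12 N its cap stayed roughly 5.5 mm above the pointer's upper edge, so I stood it upright in the wooden tray and handed the job in at about 34 s; no verdict was returned.

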